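# Release the ratchet parking brake

### The arm

A 7-joint arm with a two-finger parallel gripper is mounted at the origin on the work surface. World frame = base frame: x ahead of the robot, y to its left, z up, the work surface at z = 0. Lengths are in m, angles in rad, forces in N, time in s.
With the tool pointing down it reaches from about 0.4 to 0.9 m from the base axis. Payload 5.6 kg.
Tool frame: the origin (TCP) lies at the very end of the fingers, on their centre line; the grasp point (between the pads) lies 19 mm behind it; z points along the fingers, y is the line along which they close (so a half turn about z gives the same grasp; the last joint's range is limited). The gripper opens to 92 mm and grips with 3 to 60 N. Pads are 20 mm wide; open, the fingers measure 128 mm over their backs; the gripper's body (75 mm by 189 mm) begins 69 mm behind the grasp point.
Start: joints at [1.065, 0.468, -0.012, 1.603, 0.006, 1.071, -0.056], TCP at [0.29, -0.582, 0.215] pointing down, gripper open.
Joint ranges: [-2.53, 2.53], [-0.31, 2.02], [-1.57, 1.55], [0.28, 2.44], [-1.29, 4.43], [0.15, 1.84], [-2.92, 2.92]. Speed limits (rad/s): [2.57, 2.57, 3.14, 3.14, 3.14, 3.14, 3.14].

### API

Orientations are given as a unit quaternion [x, y, z, w].
In Python, from plant import r, eoat, ik, cams, order, finder gives the robot as it stands. Calls block until the motion is done:
- r.move_to(position, orientation): joint-space move of the TCP to a pose.
- r.move_straight(position, rot=None, feed=0.15): straight line of the TCP; rot=None keeps the orientation; feed is the mean speed in m/s.
- r.movej(angles): joint-space move.
- eoat.set_gripper(opening): opening from 0.0 (shut) to 1.0 (fully open); the grip force is fixed at half the most; returns when the fingers have stopped.
- r.dwell(seconds).
- ik(position, orientation): joint angles nearest the present ones, or None.
- r.get_state(): the state.
- cams.get_image(name): name is "scene" or "top"; returns the picture (420x560x3 uint8, red, green, blue); there is no depth.
- cams.camera_model(name): a dict with "fx", "fy", "cx", "cy" (pixels), "extrinsics" (4x4, takes a point from camera to world coordinates). Camera axes: x right, y down, z forward; pixel columns grow to the right and rows downward; lengths in m; the calibration is good to about 2 mm. A picture is of the moment at which its call begins. camera_model takes no time and is no camera call.
A pose or a line that the arm cannot do raises r.MotionError and nothing moves.
- order.hand_in(): hands the job in; it is judged then, once.
Trained networks look in the newest picture that a camera, given by its name, has taken for a name from the list of things; names that differ only in an ending like _2 or _b are one class to them, and where a whole thing is asked for, a point or a joint stands for the part that bears it (a point fixed in the world has none). Each returns a list of dicts, best first, with "score" (0 to 1); they miss things now and then, are a little off and sometimes report something else, mostly with a low value. They report only what shows in the picture. A call takes as long as a camera call.
- finder.look_for(camera, label): "extent" ([left, top, width, height] as shares, 0 to 1, of the picture: columns of its width, rows of its height, round what is visible of it).
- finder.pinpoint(camera, label): "position" ([column, row] as shares, 0 to 1, of the picture: columns of its width, rows of its height: a listed point, or the origin of a listed thing).
The state is a dict: "time": time; "qpos": joint angles; "qd": joint speeds; "tau": joint torques, N m; "tool_pos": TCP position; "ee_rot": TCP orientation; "ft_force": force on the tool from outside, world axes, zero at the start; "moment": the same for the moment, N m; "grip_width": opening from 0.0 (shut) to 1.0 (fully open); "grasp_force": force on a finger pad.
Only numpy, scipy, OpenCV 4.12 (cv2) and the standard library are available. Lean on these libraries where they do the work, as an engineer would, in place of code of your own. Each camera call takes 0.05 s, during which the arm holds its last target. There are 200 camera calls.

### The job

The hand lever of the parking brake on the bench is pulled on and held by its ratchet. Press the release latch on top of the grip down against the grip to draw the pawl free and, keeping it pressed, push the lever down past the teeth until it lies on its lower stop; then let go so that the latch springs back up. Press and push from above: do not take hold of the grip from underneath or haul the lever up to the top of its travel, and leave the other parts on the bench where they are.

Things in the scene. Friction and masses are not known exactly. Their poses are not given: they have to be found in the camera images.
- brake_frame: Parking-brake unit of a ride-on mower, fixed to the bench: grey base plate 330 x 170 x 8 mm, a toothed steel sector, the hand lever, and behind them a pull rod to a small disc brake. Origin on the bench right under the lever's pivot; x runs from the pivot towards the disc brake (the lever points to -x of this frame), y along the pivot's axis, z up.
- lever_pivot (a point): The lever's pivot: centre of the hinge axis, in the middle plane of the lever, 85 mm above the bench. The axis is level, along y of brake_frame.
- brake_lever (a joint): Lever angle, rad: 0 = down on its stop, where its centre line rises at 0.14 rad above level from pivot to grip end; positive = raised (elevation = 0.14 + value). Teeth hold it from 0.30 to 0.96, one each 0.11; with the latch up it can rise but not fall; below 0.28 it is past the last tooth. The pivot is stiff: the lever stays where left; with the latch pressed about 7 N at the pad moves it down.
- grip_end (a point): End of the lever, on its centre line, 262 mm from the pivot. The round black grip, 26 mm in diameter, covers the last 100 mm.
- release_latch (a joint): Angle of the release latch, rad: 0 = up (sprung), 0.22 = pressed home against the grip. The pawl is clear of the teeth from 0.14 on. Its spring needs about 2.5 N at the pad at first and 5 N at the end. It springs back when let go.
- latch_pad (a point): Centre of the top face of the latch's thumb pad: flat steel plate above the grip, 46 mm along the lever, 26 mm wide. Latch up: 228 mm out from the pivot along the lever's centre line and 40 mm above that line (square to it), parallel to the lever, so it slopes up towards the grip end. Latch home: 236 mm out, 22 mm above, turned 0.22 rad flatter.
- piston: Aluminium piston, 68 mm diameter, 56 mm high, standing loose near the brake. Origin under its centre. Leave alone.
- bolt_a: Loose flange bolt standing on its 24 mm head, 72 mm high. Origin under its head. Leave alone.
- bolt_b: A second such bolt. Leave alone.
- deep_socket: Loose deep socket, 28 mm diameter, 65 mm high, standing. Origin under its centre. Leave alone.
- carburettor: Loose small carburettor, about 80 x 60 x 85 mm, on its float bowl. Origin under its centre. Leave alone.
- flywheel: Loose engine flywheel with a white fan on top, 184 mm diameter, 70 mm high. Origin under its centre. Leave alone.
- spanner: Loose 200 mm spanner lying flat. Leave alone.
- screwdriver: Loose 220 mm screwdriver lying flat. Leave alone.

How it is judged:
On the way, in this order (a step that is already met when the one before it is completed fails the run):
1. the latch is pressed and the pawl clear of the teeth while the lever is still raised among the teeth (value of joint release_latch above 0.17 rad and value of joint brake_lever above 0.32 rad), for 0.05 s.
2. the lever is pushed down past the teeth to its stop (value of joint brake_lever below 0.06 rad), for 0.1 s.
At the end, for the whole second after the job is handed in: The lever lies on its lower stop (within 0.06 rad), the latch has sprung back up (within 0.04 rad), and no loose part has moved more than 20 mm (value of joint brake_lever below 0.06 rad and value of joint release_latch below 0.04 rad and distance of each of piston, bolt_a, bolt_b, deep_socket, carburettor, flywheel, spanner, screwdriver from where it was at the start of the episode below 0.02 m); the robot touches nothing.
It fails at once if the lever is pulled up beyond its highest setting (value of joint brake_lever above 0.93 rad).
It fails at once if the grip is taken hold of from underneath (contact force between the fingers and grip_underside above 2 N).
It fails at once if a loose part on the bench is knocked, moved or lifted (distance of any of piston, bolt_a, bolt_b, deep_socket, carburettor, flywheel, spanner, screwdriver from where it was at the start of the episode above 0.02 m).
It also fails if it takes over 40 s, if anything falls off the work surface, if the arm or the gripper's body presses on something with over 40 N, if the wrist force passes 120 N, or if a joint passes its speed limit or range.

## Working session

There is one attempt and no reset: what is moved stays moved. The work goes in short steps, each a Python script; the robot and the scene stay as the last script left them, time stands still between calls to the robot, and variables do not carry over. Pictures are saved under pics/ and viewed, at most 10 in all, crops included, and the job is handed in when it is done.

```bash
mkdir -p pics; ls; python3 - <<'E'
from plant import r,cams,finder
import cv2,numpy as np
for c in("scene","top"):
    im=cams.get_image(c); cv2.imwrite(f"pics/{c}0.png",im[:,:,::-1])
    m=cams.camera_model(c); print(c,m["fx"],m["fy"],m["cx"],m["cy"],np.round(m["extrinsics"],4).tolist())
    for l in("brake_frame","lever_pivot","grip_end","latch_pad"):
        for d in finder.pinpoint(c,l)[:2]: print(c,l,round(d["score"],2),np.round(np.array(d["position"])*[560,420],1))
print(r.get_state()["time"],r.get_state()["ee_rot"])
E
```

```text
pics
scene 432.7548230601522 432.7548230601522 281.12672164852086 207.8320887659951 [[0.7886, 0.411, -0.4573, 1.0195], [0.6146, -0.5066, 0.6046, -0.6896], [0.0169, -0.7579, -0.6522, 0.8326], [0.0, 0.0, 0.0, 1.0]]
scene brake_frame 0.89 [328.4 298.8]
scene lever_pivot 0.81 [331.3 277.1]
scene grip_end 0.95 [242.  202.5]
scene grip_end 0.6 [344.4 164.3]
scene latch_pad 0.89 [263.4 202.7]
top 521.0734705173421 521.0734705173421 279.4244986909076 207.82563245198372 [[-0.0304, -0.9861, 0.1632, 0.2697], [-0.9995, 0.0288, -0.0122, -0.0157], [0.0073, -0.1635, -0.9865, 1.6081], [0.0, 0.0, 0.0, 1.0]]
top brake_frame 0.63 [301.1 147.3]
top brake_frame 0.52 [301.3 142.5]
top lever_pivot 0.69 [300.2 142.1]
top grip_end 0.96 [335.9 196.1]
top latch_pad 0.49 [372.9 281.4]
top latch_pad 0.47 [331.7 177.6]
0.5 [ 9.73353066e-01  2.29311597e-01 -2.86470472e-05 -2.40196247e-05]
```

```bash
cat > h.py <<'E'
import numpy as np
from plant import cams
def ray(c,p):
    m=cams.camera_model(c);T=np.array(m["extrinsics"])
    d=T[:3,:3]@np.array([(p[0]-m["cx"])/m["fx"],(p[1]-m["cy"])/m["fy"],1]);return T[:3,3],d/np.linalg.norm(d)
def tri(a,b):
    A=np.zeros((3,3));B=np.zeros(3);R=[ray("scene",a),ray("top",b)]
    for o,d in R:
        P=np.eye(3)-np.outer(d,d);A+=P;B+=P@o
    x=np.linalg.solve(A,B);return x,max(np.linalg.norm(np.cross(x-o,d)) for o,d in R)
def proj(c,X):
    m=cams.camera_model(c);T=np.array(m["extrinsics"]);p=T[:3,:3].T@(np.array(X)-T[:3,3])
    return np.array([p[0]/p[2]*m["fx"]+m["cx"],p[1]/p[2]*m["fy"]+m["cy"]])
E
python3 - <<'E'
from h import *
for n,a,b in(("frame",(328.4,298.8),(301.1,147.3)),("pivot",(331.3,277.1),(300.2,142.1)),("end",(242,202.5),(335.9,196.1)),("pad",(263.4,202.7),(331.7,177.6))):
    x,e=tri(a,b);print(n,x.round(4),round(e,4))
import cv2
for c in("scene","top"):
    im=cv2.imread(f"pics/{c}0.png");cv2.imwrite(f"pics/{c}1.png",cv2.resize(im,(784,588),interpolation=cv2.INTER_CUBIC))
E
```

```text
frame [ 0.7282 -0.1106  0.0036] 0.0003
pivot [ 0.7246 -0.1043  0.0737] 0.0003
end [ 0.5261 -0.1818  0.2399] 0.0039
pad [ 0.5742 -0.1702  0.2571] 0.0051
```

View pics/scene1.png

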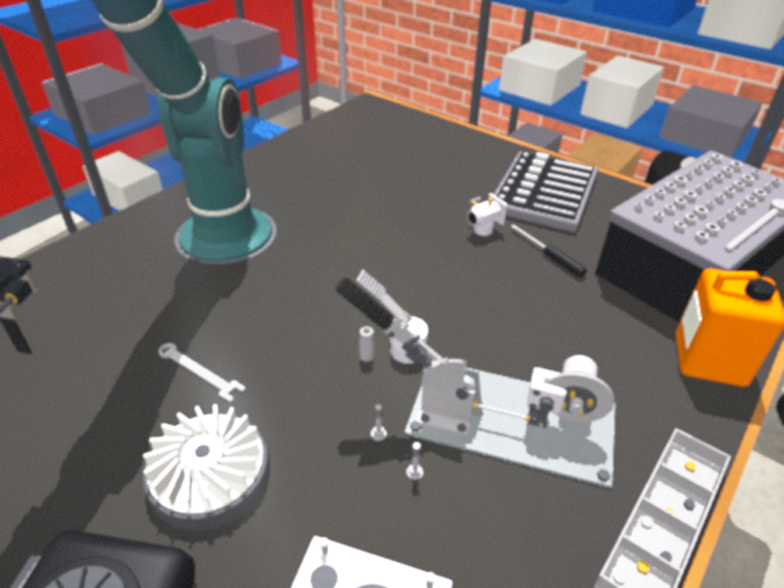

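View pics/top1.png

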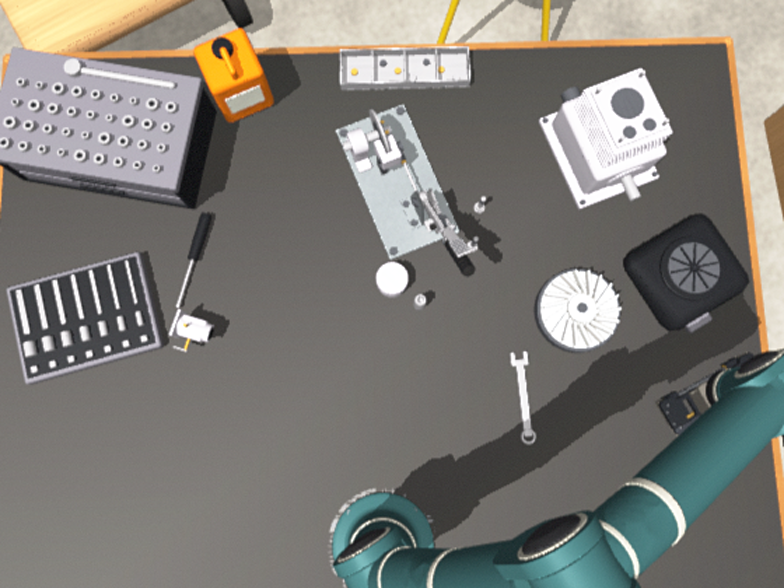

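The scene view shows the lever raised with its grip end at (345,285) and the pad at (370,282) in the enlarged view. In the top view they are at (468,267) and (465,247), so the network points agree with the pictures. The bolts and piston stand low beside the lever. I'll fit the unit's pose from all the points.

```bash
cat >> h.py <<'E'
from scipy.spatial.transform import Rotation as Rot
def frame(q,lx,lz):  # point in lever plane: lx along lever, lz square to it, at value v
    px,py,yaw,v=q;e=.14+v;h=lx*np.cos(e)-lz*np.sin(e);z=.085+lx*np.sin(e)+lz*np.cos(e)
    return np.array([px-h*np.cos(yaw),py-h*np.sin(yaw),z])
def toolrot(yaw,tilt,flip=1): # tool z = -normal of a face rising by tilt towards the grip end; y across lever
    n=np.array([np.sin(tilt)*np.cos(yaw),np.sin(tilt)*np.sin(yaw),np.cos(tilt)])
    y=flip*np.array([-np.sin(yaw),np.cos(yaw),0]);z=-n
    return Rot.from_matrix(np.c_[np.cross(y,z),y,z]).as_quat()
E
cat > fit.py <<'E'
from h import *
from scipy.optimize import least_squares
obs=[("scene","o",(328.4,298.8)),("top","o",(301.1,145)),("scene","p",(331.3,277.1)),("top","p",(300.2,142.1)),("scene","e",(242,202.5)),("top","e",(335.9,194)),("scene","l",(263.4,202.7)),("top","l",(331.7,177.6))]
def pt(q,k): return {"o":np.array([q[0],q[1],0]),"p":np.array([q[0],q[1],.085]),"e":frame(q,.262,0),"l":frame(q,.228,.04)}[k]
f=lambda q:np.concatenate([proj(c,pt(q,k))-p for c,k,p in obs])
s=least_squares(f,[.725,-.105,.38,.5],loss="soft_l1",f_scale=2)
print(s.x.round(4));print([(c,k,d.round(1).tolist()) for (c,k,_),d in zip(obs,f(s.x).reshape(-1,2))])
q=s.x;np.save("q.npy",q)
print("pad",pt(q,"l").round(3),"end",pt(q,"e").round(3))
from plant import ik
for fl in(1,-1):
  for v,t in((q[3],.3),(q[3],q[3]+.03),(.2,.2),(0,0),(0,-.08)):
    p=frame([*q[:3],v],.236,.022 if v<.3 else .08);j=ik(p,toolrot(q[2],t,fl));print(fl,round(v,2),round(t,2),None if j is None else np.round(j,2))
E
python3 fit.py
```

```text
[ 0.7263 -0.1096  0.3548  0.4972]
[('scene', 'o', [-0.4, 0.3]), ('top', 'o', [-0.3, 3.2]), ('scene', 'p', [-0.0, -1.5]), ('top', 'p', [2.0, -1.6]), ('scene', 'e', [-1.2, 0.6]), ('top', 'e', [-0.7, 0.1]), ('scene', 'l', [0.1, 1.1]), ('top', 'l', [-3.5, -1.9])]
pad [ 0.577 -0.165  0.253] end [ 0.529 -0.183  0.241]
1 0.5 0.3 [ 0.6   0.62 -0.74  1.37  0.47  1.6   1.76]
1 0.5 0.53 [ 0.47  0.73 -0.67  1.23  0.53  1.84  1.74]
1 0.2 0.2 [ 0.74  0.55 -0.72  1.71  0.46  1.23  1.78]
1 0 0 [ 0.87  0.5  -0.73  1.89  0.42  0.91  1.86]
1 0 -0.08 [ 0.92  0.47 -0.74  1.94  0.37  0.81  1.92]
-1 0.5 0.3 [ 0.24  0.51 -0.16  1.4   0.21  1.51 -1.17]
-1 0.5 0.53 [ 0.17  0.64 -0.13  1.26  0.28  1.74 -1.2 ]
-1 0.2 0.2 [ 0.32  0.44 -0.14  1.74  0.18  1.14 -1.12]
-1 0 0 [ 0.43  0.39 -0.17  1.92  0.09  0.84 -1.  ]
-1 0 -0.08 [ 0.49  0.37 -0.19  1.97  0.03  0.75 -0.93]
```

```bash
python3 - <<'E'
from h import *
from plant import r,eoat
import cv2
q=np.load("q.npy");yaw=q[2]
eoat.set_gripper(0)
s=r.get_state();r.move_straight(s["tool_pos"]+np.array([0,0,.15]),feed=.2)
R=toolrot(yaw,.42,-1)
r.move_to(frame(q,.230,.12),R)
r.move_straight(frame(q,.230,.058),feed=.1)
s=r.get_state();print(s["time"],s["tool_pos"],frame(q,.230,.058),s["ft_force"])
c=[cv2.resize(cams.get_image(n)[b-75:b+75,a-100:a+100],(600,450),interpolation=cv2.INTER_CUBIC) for n,a,b in(("scene",270,210),("top",330,180))]
cv2.imwrite("pics/a.png",cv2.resize(np.hstack(c),(800,300))[:,:,::-1])
E
```

```text
5.5083 [ 0.58573304 -0.16189495  0.26900691] [ 0.58529113 -0.16184538  0.26845439] [-0.48896057 -0.54721303  0.66517708]
```

View pics/a.png

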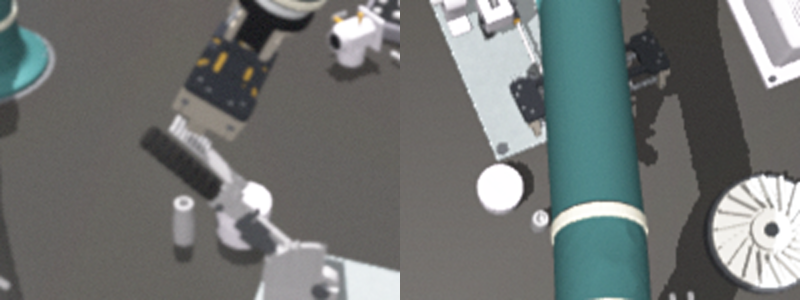

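The hand is over the pad in the scene crop, at about (190,120), but the fingertips look wider than I'd expect for shut fingers. I'll check before pressing.

```bash
python3 - <<'E'
from h import *
from plant import r
import cv2
s=r.get_state();print(s["grip_width"],s["time"],s["ee_rot"])
R=Rot.from_quat(s["ee_rot"]);q=np.load("q.npy")
im=cams.get_image("scene")
k=4;c=cv2.resize(im[135:285,170:370],None,fx=k,fy=k,interpolation=cv2.INTER_CUBIC)[:,:,::-1].copy()
def dot(X,col):
    u=(proj("scene",X)-[170,135]+.5)*k;cv2.circle(c,tuple(int(a) for a in u),3,col,-1)
for x in(-.01,.01):
    for y in(-.018,.018): dot(s["tool_pos"]+R.apply([x,y,0]),(0,0,255))
n=np.array([-np.sin(q[2]),np.cos(q[2]),0])
for lx in(.205,.251):
    for y in(-.013,.013): dot(frame(q,lx,.04)+n*y,(0,255,0))
dot(frame(q,.262,0),(255,0,0))
cv2.imwrite("pics/b.png",c)
E
```

```text
-0.0011797106091038642 5.6083 [ 0.96280777  0.17269971 -0.20448363  0.03691157]
```

View pics/b.png

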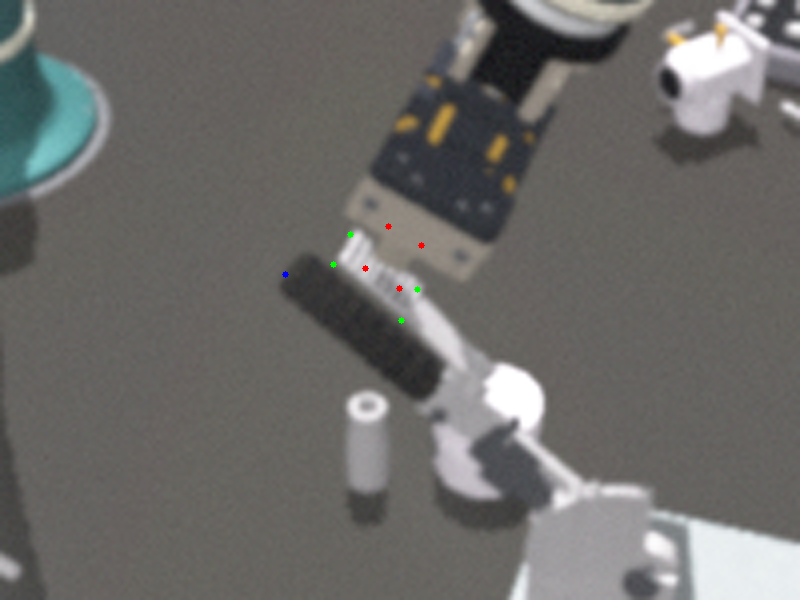

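The 75 x 189 mm body hides the fingertips from this view. The predicted pad corners (green) and grip end (blue at (285,274)) lie on the real ones, and the fingers are shut. I'll press and push down along the arc while watching the force.

```bash
python3 - <<'E'
from h import *
from plant import r
q=np.load("q.npy");yaw=q[2]
def log(t):
    s=r.get_state();F=np.array(s["ft_force"]);print(t,round(s["time"],2),s["tool_pos"].round(4) if hasattr(s["tool_pos"],"round") else s["tool_pos"],F.round(1));return np.linalg.norm(F)
R=toolrot(yaw,.42,-1)
for lx,lz in((.231,.042),(.233,.034),(.235,.027),(.236,.022),(.236,.018)):
    r.move_straight(frame(q,lx,lz),R,feed=.05); 
    if log(("press",lz))>40: raise SystemExit
r.dwell(.1)
for v in np.append(np.arange(q[3]-.06,.0,-.06),[0,-.015]):
    r.move_straight(frame([*q[:3],v],.236,.018),toolrot(yaw,v-.08,-1),feed=.06)
    if log(("v",round(v,3)))>40: break
E
```

```text
('press', 0.042) 6.12 [ 0.5756 -0.1654  0.2566] [-0.2  1.2  5.1]
('press', 0.034) 6.44 [ 0.5697 -0.1677  0.2516] [-0.3  0.6  6. ]
('press', 0.027) 6.73 [ 0.5646 -0.1697  0.2473] [0.4 1.  5.4]
('press', 0.022) 6.98 [ 0.5615 -0.1708  0.2437] [ 1.4 -0.1  5.8]
('press', 0.018) 7.23 [ 0.5591 -0.1717  0.2408] [1.4 0.  7.1]
('v', np.float64(0.437)) 7.72 [ 0.5509 -0.1749  0.2296] [1.6 0.9 4.8]
('v', np.float64(0.377)) 8.1 [ 0.5428 -0.1779  0.2177] [2.  0.3 5.5]
('v', np.float64(0.317)) 8.48 [ 0.5356 -0.1805  0.2057] [ 0.7 -1.3  4.5]
('v', np.float64(0.257)) 8.87 [ 0.529  -0.1828  0.1932] [ 0.9 -0.6  5.2]
('v', np.float64(0.197)) 9.25 [ 0.5232 -0.1848  0.1804] [-0.7 -0.6  5.7]
('v', np.float64(0.137)) 9.63 [ 0.5182 -0.1866  0.1673] [ 0.1 -0.1  6.2]
('v', np.float64(0.077)) 10.02 [ 0.5139 -0.1881  0.1538] [-1.1  0.1  5.2]
('v', np.float64(0.017)) 10.4 [ 0.5111 -0.1893  0.1403] [ 0.2 -1.1  4.4]
('v', np.float64(0.0)) 10.65 [ 0.511  -0.1895  0.139 ] [-7.6  2.2 25.3]
('v', np.float64(-0.015)) 10.9 [ 0.5108 -0.1896  0.1381] [-14.6   4.6  45.7]
```

The force rises at pad height 0.139 m, where the stop is expected. Now I'll let go and look.

```bash
python3 - <<'E'
from h import *
from plant import r,finder
import cv2
q=np.load("q.npy");r.dwell(.15)
p=np.array(r.get_state()["tool_pos"])
r.move_straight(p+[0,0,.16],feed=.1)
j=np.array(r.get_state()["qpos"]);j[0]-=.7;r.movej(j);r.dwell(.3)
s=r.get_state();print(s["time"],s["tool_pos"],np.round(s["ft_force"],1))
q0=[*q[:3],0]
im=cams.get_image("scene");cams.get_image("top")
for n,X in(("grip_end",frame(q0,.262,0)),("latch_pad",frame(q0,.228,.04))):
    for c in("scene","top"): print(n,c,proj(c,X).round(1),[(round(d["score"],2),np.round(np.array(d["position"])*[560,420],1)) for d in finder.pinpoint(c,n)[:2]])
cv2.imwrite("pics/c.png",cv2.resize(im,(784,588),interpolation=cv2.INTER_CUBIC)[:,:,::-1])
E
```

```text
14.55 [0.51288694 0.18316257 0.29749418] [ 0.1 -0.5 -0.3]
grip_end scene [223.4 238.1] [(0.86, array([225.8, 240.4]))]
grip_end top [337.2 217.3] [(0.92, array([335.9, 220.3]))]
latch_pad scene [238.5 230.9] [(0.73, array([236.8, 232.9]))]
latch_pad top [333.2 202.8] [(0.66, array([334.7, 202.3]))]
```

View pics/c.png

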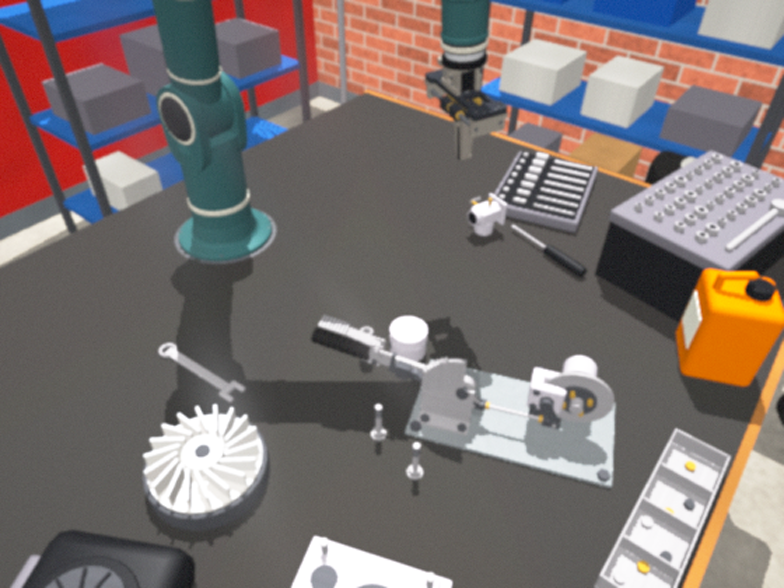

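The lever lies down with its grip end at (316,336) in the enlarged view. The latch is up at (332,326), both within 3 camera pixels of prediction. The visible loose parts are where they were and the robot is clear; the deep socket is mostly hidden behind the lever.

```bash
python3 -c "
from plant import order
print(order.hand_in())"
```

```text
the job is handed in; nothing more can be done
None
```

I handed the job in at about 15 s: the lever is on its lower stop, the latch has sprung back up, and the loose parts I could see had not moved (the deep socket was mostly hidden behind the lever); no verdict came back.

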